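# Clamp a carving blank with the ratchet clamp

## Task

Stand the plain log blank upright on the clamp board, snug in the V of the wooden fence so that it touches both faces, and let go of it. Then pump the clamp's lever, swinging it right to its stop and letting it come back each time, until the lever has turned clearly stiff and the jaw holds the blank firmly against the fence; stop there, before the bark is crushed. Leave the lever at rest and the other things on the bench where they are.

Things in the scene. Friction and masses are not known exactly. Their poses are not given: they have to be found in the camera images.
- clamp: Ratchet clamp on a plywood board (450 x 120 x 18 mm) screwed to the bench. Origin on the bench, z up; +x is the way the jaw closes, along the board towards the fence; board x -200 to +250, y -60 to +60, top z = 18. Grey frame at x -115 to -10, two cheeks up to z = 91; a toothed steel bar runs through it along x (top z = 70, its tail reaches back to x = -199 at most).
- fence: V-shaped wooden stop, 60 mm high, bolted to the board; its place along the board varies. Origin: point on the board's top where the centre of the blank's foot stands when the blank touches both V faces; axes as the clamp's. The V opens to -x, towards the jaw; its faces at 45 degrees reach to about y = +-47, x = -2 mm; back block to x = +75 mm. A blank pressed while off the V's middle jams there.
- jaw_face (a point): Centre of the jaw's flat black face, 64 mm wide, 31 to 81 mm above the bench, facing the fence; at the start 14 to 38 mm short of a blank seated in the fence. Once it meets the blank it stays put while the bar goes on and loads the jaw's spring.
- jaw: The jaw: rubber-faced plate on a sprung stem; origin and axes as the clamp's, moved along x. Its spring gives 2 N per mm, so each tooth gained after it meets the blank adds about 18 N, kept by the ratchet. A blank is held firmly from 20 N on; its bark is crushed above 56 N.
- lever (a joint): Pump lever: 0 at rest, leaning back 0.20 rad (away from the fence); grows as its top is swung to the fence, solid stop at 0.31. A spring returns it. At the grip's end a swing takes about 3.5 N while the jaw runs free, plus about 0.23 N for each newton the jaw presses (8 N at 20 N, 13 N at 40 N), felt fully in the last third of the swing; the stop itself is rigid. Let it return below 0.04.
- lever_grip (a point): Point on the axis of the lever's round wooden grip, 150 mm from the pivot. The grip is 24 mm thick, reaches from 92 to 170 mm from the pivot, and its free end stands about 203 mm above the bench.
- blank: The carving blank: a solid upright round log piece with dark bark and pale sawn ends, 62 mm in diameter, 125 mm tall, about 0.23 kg. The tallest of the three round pieces near the front of the bench. Origin at the centre of its foot, z along it.
- cup: Hollowed log cup, 86 mm across, 75 mm tall. Origin under its centre. Bystander.
- owl: Half-carved figure with a waist and head, 72 mm across, 108 mm tall. Origin under its centre. Bystander.
- chisel_wide: Wide chisel with wooden handle, 230 mm long, lying along its x. Origin under its middle. Bystander.
- mallet: Round carver's mallet standing on its head, 84 mm across, 270 mm tall. Origin under its centre. Bystander.
- stick: Dark red wooden bar, 230 x 36 x 30 mm, lying. Origin under its middle. Bystander.
- lever_pivot (a point): Pivot of the pump lever in the clamp's frame; axis along the clamp's y. A pawl on the lever pushes the bar on by one tooth (9 mm) for each swing to the stop; a pawl on the frame holds the bar. A swing that stays short of the stop (below 0.27 rad) may gain nothing.
Things that resemble listed ones, but are neither listed nor needed, are in the scene too. What is shaped like the blank but green or pink is not meant.

How it is judged (in metres and radians):
On the way, in this order (a step that is already met when the one before it is completed fails the run):
1. the blank stands upright on the board within 20 mm of its place in the V of the fence, let go (horizontal distance between blank and fence below 0.02 m and angle between blank's own z axis and vertical below 0.08 rad and z of blank in the frame of fence below 0.004 m and contact force between the fingers and blank below 0.3 N), for 0.2 s.
2. the lever is swung to its stop (value of joint lever above 0.29 rad).
3. the lever is back at rest (value of joint lever below 0.04 rad).
4. the lever is swung to its stop again (value of joint lever above 0.29 rad).
At the end, for the whole second after the job is handed in: The blank stands upright (within 0.08 rad) on the board, within 8 mm of its place in the V and at rest; the jaw presses on it with 20 to 56 N; the lever is back at rest (below 0.04 rad) (horizontal distance between blank and fence below 0.008 m and angle between blank's own z axis and vertical below 0.08 rad and z of blank in the frame of fence below 0.004 m and contact force between jaw and blank between 20 and 56 N and value of joint lever below 0.04 rad and linear speed of blank below 0.01 m/s); the robot touches nothing.
It fails at once if the jaw presses on the blank with more than 56 N: the bark is crushed (contact force between jaw and blank above 56 N).
It fails at once if another thing on the bench is moved by more than 30 mm (distance of any of cup, owl, chisel_wide, mallet, stick from where it was at the start of the episode above 0.03 m).
It fails at once if another thing on the bench is knocked over (angle between any of cup, owl, mallet's own z axis and vertical above 0.4 rad).
It also fails if it takes over 67 s, if anything falls off the work surface, if the arm or the gripper's body presses on something with over 40 N, if the wrist force passes 120 N, or if a joint passes its speed limit or range.

## Robot

A 7-joint arm with a two-finger parallel gripper is mounted at the origin on the work surface. World frame = base frame: x ahead of the robot, y to its left, z up, the work surface at z = 0. Lengths are in mm, angles in rad, forces in N, time in s.
With the tool pointing down it reaches from about 400 to 850 mm from the base axis. Payload 10.4 kg.
Tool frame: the origin (TCP) lies between the finger pads; the fingertips stand 17 mm ahead of it and the grasp point (between the pads) lies 2 mm behind it; z points along the fingers, y is the line along which they close (so a half turn about z gives the same grasp; the last joint's range is limited). The gripper opens to 85 mm and grips with 20 to 120 N. Pads are 22 mm wide; open, the fingers measure 114 mm over their backs; the gripper's body (76 mm by 85 mm) begins 54 mm behind the grasp point. The pads swing forward as they close: fully open they stand 13 mm farther back than shut.
Start: joints at [-1.298, 0.332, -0.065, 1.46, 0.022, 1.35, -0.088], TCP at [182.177, 597.88, 248.338] pointing down, gripper open.
Joint ranges: [-2.6, 2.6], [-0.5, 2.12], [-1.47, 1.34], [0.16, 2.42], [-1.27, 4.41], [0.06, 2.06], [-2.6, 2.6]. Speed limits (rad/s): [2.22, 2.22, 2.79, 2.79, 3.14, 3.14, 3.14].

## Interface

Orientations are given as a unit quaternion [w, x, y, z].
In Python, from cell import env gives the robot as it stands. The module is installed in compiled form; this text tells all that it offers.
- The arm moves only by the tool send_rows, never from a script. Its argument "motion" is one flat list of numbers, 7 for each row, row after row: the shift along the tool's x, y, z scaled (see below), then the turn, a rotation vector about the tool's x, y, z scaled (see below), then the gripper command: -1 is fully open, 1 is shut, values between are in proportion. A call has 1 to 12 rows; each row is the pose to reach, as a shift and turn from the pose commanded when the call began, along the tool's axes at that moment; what a row does not reach only later rows make up. The controller multiplies each number of a shift by 300 mm and each number of a turn by 60 degrees. A row lasts 1/8 s, in which the tool goes at most 62.5 mm and 10.7 degrees, less where a joint would pass 70% of its speed; a pose out of reach is approached as far as the arm can. A call with a number of a shift or a turn outside -1 to 1 is refused whole. A call with a gripper value outside its range is refused whole. The fingers move at their own pace and stop on an object; "newtons" is the grip in N (left out, the last holds). Time passes only in rows, so rows that repeat a pose let the fingers close. It gives the time, the measured TCP pose, the force, the opening and the grip force at its end, in the units of the state.
- env.get_obs(): the state, without advancing time (a new reading comes with each control period).
- env.camera(name): name is "scene" or "top" or "wrist"; returns a dict with "image" (480x640x3 uint8, blue, green, red), "K" (3x3 intrinsics, pixels), "rvec" (rotation vector, rad) and "tvec" (3), from world to camera coordinates, as OpenCV has them. Camera axes: x right, y down, z forward; pixel columns grow to the right and rows downward; lengths in mm; the calibration is good to about 2 mm. A picture is of the moment at which its call begins. There is no depth.
- env.sign_off(): hands the job in; it is judged then, once.
The state is a dict: "time": time; "qpos": joint angles; "qvel": joint speeds; "joint_efforts": joint torques, N m; "ee_pos": TCP position; "tcp_rot": TCP orientation; "force": force on the tool from outside, world axes, zero at the start; "torque": the same for the moment, N m; "gripper_width": finger opening in mm; "finger_force": force on a finger pad.
Only numpy, scipy, OpenCV 4.12 (cv2) and the standard library are available. Lean on these libraries where they do the work, as an engineer would, in place of code of your own. Each camera call takes 0.05 s, during which the arm holds its last target. There are 200 camera calls.

## Working session

There is one attempt and no reset: what is moved stays moved. The work goes in short steps, Python scripts to look and compute and a tool call to move; the robot and the scene stay as the last step left them, time stands still between calls to the robot, and variables do not carry over. Pictures are saved under pics/ and viewed, at most 10 in all, crops included, and the job is handed in when it is done.

Besides the shell and the picture viewer there is one more tool, called by a JSON object that holds its "fn" and its "kwargs". send_rows: Moves the arm, as the interface text tells. Its arguments: {"type":"object","properties":{"motion":{"type":"array","items":{"type":"number","minimum":-1,"maximum":1}},"newtons":{"type":"number"}},"required":["motion"]}

```bash
mkdir -p pics; cat > h.py <<'E'
import numpy as np, cv2, json
from cell import env
def snap(n,save):
    c=env.camera(n); cv2.imwrite('pics/'+save+'.png',c['image'])
    np.savez('pics/'+save+'.npz',K=c['K'],r=c['rvec'],t=c['tvec']); return c
def ray(save,uv):
    d=np.load('pics/'+save+'.npz'); R,_=cv2.Rodrigues(d['r'].astype(float)); t=d['t'].reshape(3)
    return -R.T@t, R.T@np.linalg.inv(d['K'])@np.array([uv[0],uv[1],1.])
def atz(save,uv,z):
    o,v=ray(save,uv); return np.round(o+v*(z-o[2])/v[2],1)
def proj(save,p):
    d=np.load('pics/'+save+'.npz'); return np.round(cv2.projectPoints(np.array(p,float).reshape(-1,3),d['r'].astype(float),d['t'].astype(float),d['K'],None)[0].reshape(-1,2),1)
E
python3 - <<'E'
from h import *
snap('scene','s0');snap('top','t0')
o=env.get_obs();print(o)
for s in('s0','t0'):print(ray(s,(320,240)))
E
```

```text
{'time': 0.1, 'qpos': array([-1.29760645,  0.33281597, -0.0646987 ,  1.46082631,  0.02157919,
        1.34993006, -0.08847417]), 'qvel': array([-2.11267335e-03, -2.06495406e-03, -6.17463197e-04, -2.72715637e-03,
        2.34378434e-04,  7.18715012e-05, -4.86062921e-04]), 'joint_efforts': array([ 1.39541848e-03, -6.26753354e+01,  4.92038112e-02, -3.92415404e+01,
        1.64114207e-02,  7.39081297e-03,  5.38723293e-05]), 'ee_pos': array([182.0903767 , 597.56053863, 247.60573443]), 'tcp_rot': array([-7.57400466e-05,  1.47337266e-01,  9.89086102e-01, -6.38179877e-04]), 'force': array([-0.87840411,  0.30999338,  0.29211883]), 'torque': array([-0.03332343, -0.06006121,  0.00964799]), 'finger_force': 0.0, 'gripper_width': 85.22860270880314}
(array([1139.12252366,  208.50057768, 1081.79931645]), array([-0.53423132, -0.13749392, -0.83413842]))
(array([ 241.53482457,   59.76264278, 1651.13762775]), array([ 0.17191045, -0.00983624, -0.98510853]))
```

View pics/s0.png

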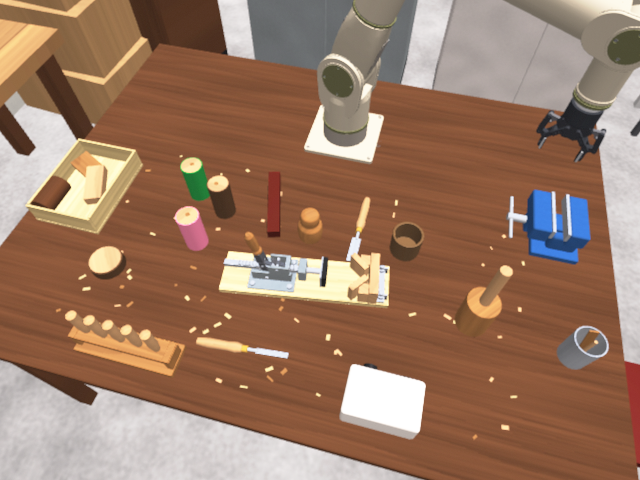

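View pics/t0.png

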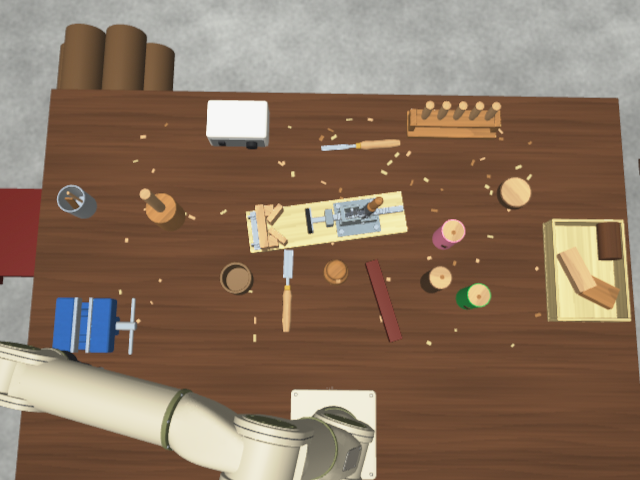

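The scene picture shows these things that could be taken for the blank: brown log (221,197), green (195,180), pink (192,228), brown piece lying in the tray (50,193). I choose the brown upright log, at (440,278) in the top picture. Next, one close crop of each view.

```bash
python3 - <<'E'
import cv2
a=cv2.imread('pics/t0.png')[185:310,240:500];cv2.imwrite('pics/t0c.png',cv2.resize(a,None,fx=3,fy=3,interpolation=cv2.INTER_CUBIC))
a=cv2.imread('pics/s0.png')[160:310,200:400];cv2.imwrite('pics/s0c.png',cv2.resize(a,None,fx=4,fy=4,interpolation=cv2.INTER_CUBIC))
E
```

```text
(no output)
```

View pics/t0c.png

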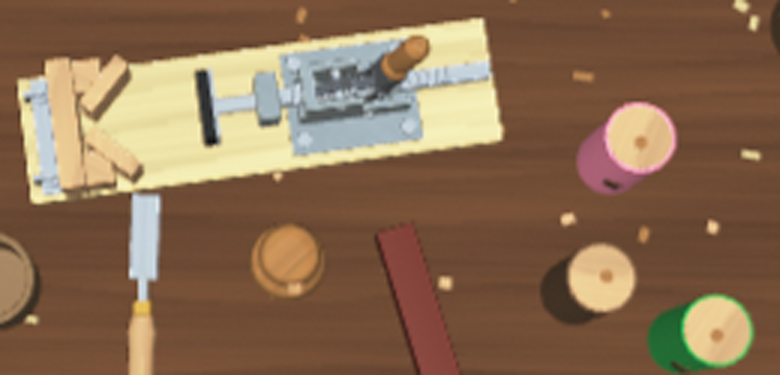

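View pics/s0c.png

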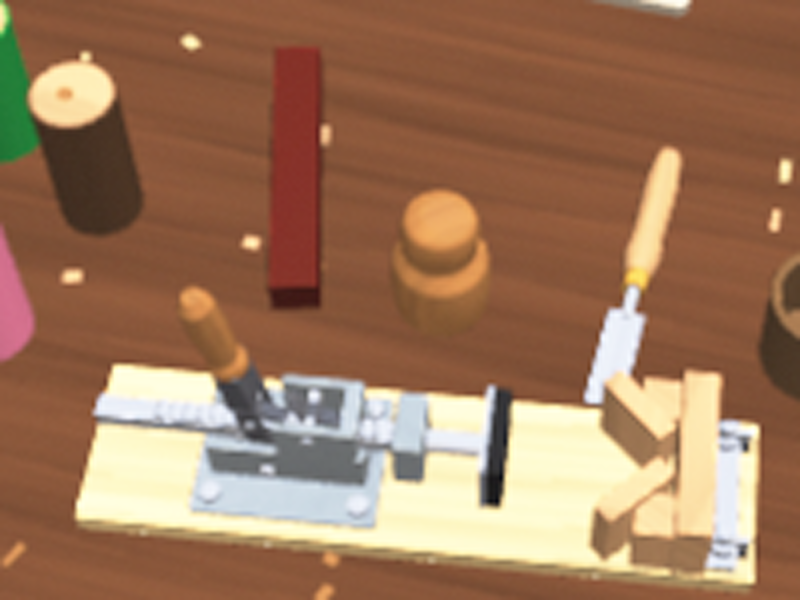

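```bash
python3 - <<'E'
from h import *
T=lambda u,v,z:atz('t0',(240+u/3,185+v/3),z)
S=lambda u,v,z:atz('s0',(200+u/4,160+v/4),z)
print('blank',T(601,277,125),S(72,95,125), 'edges',T(568,277,125),T(635,277,125))
a=[T(20,80,18),T(485,18,18),T(503,140,18),T(35,203,18)];b=[S(112,365,18),S(78,522,18),S(755,583,18),S(760,425,18)]
print('board top',*a);print('board scene',*b)
for n,q in(('top',a),('scn',[b[3],b[0],b[1],b[2]])):
    q=np.array(q); d=(q[0]+q[3]-q[1]-q[2])[:2]; c=q.mean(0)
    ex=d/np.linalg.norm(d); print(n,'len',np.linalg.norm(d)/2,'yaw',np.arctan2(ex[1],ex[0]),'origin',c[:2]-25*ex)
print('tips top',T(130,70,78),T(143,163,78),'apex',T(94,121,78))
print('tips scn',S(603,383,78),S(594,510,78),'apex')
print('jaw top',T(197,72,81),T(208,143,81),'scn',S(510,390,81),S(500,505,31))
print('grip end',T(415,47,203),S(195,300,203))
E
```

```text
blank [ 412.7 -272.2  125. ] [ 417.7 -271.6  125. ] edges [ 412.3 -243.3  125. ] [ 413.  -301.9  125. ]
board top [605.8 253.5  18. ] [ 672.6 -189.7   18. ] [ 553.9 -205.4   18. ] [487.7 235.6  18. ]
board scene [ 560.3 -205.6   18. ] [ 680.7 -182.6   18. ] [610. 258.  18.] [492.  240.9  18. ]
top len 447.0734391573715 yaw 1.720095498514714 origin [583.71862843  -1.22188914]
scn len 448.9619722203652 yaw 1.726222884868587 origin [589.62003824   2.97636028]
tips top [603.1 145.9  78. ] [516.7 132.2  78. ] apex [555.  177.7  78. ]
tips scn [523.4 133.8  78. ] [616.1 148.6  78. ] apex
jaw top [601.4  84.4  81. ] [535.5  73.4  81. ] scn [546.1  76.4  81. ] [603.9  85.2  31. ]
grip end [ 597.6 -101.8  203. ] [ 605.9 -102.8  203. ]
```

The blank is at about (415,-272), the fence origin at about (565.5,139.5) with yaw 1.722, the jaw gap is about 29 mm, and the grip end is at (602,-102). The sizes agree with the text (board length 447–449 mm). I'll write a helper for the move numbers and set out.

```bash
cat >> h.py <<'E'
from scipy.spatial.transform import Rotation as Ro
def plan(*tg, p=None,q=None):
    """targets (x,y,z,angle of tool y in deg); tool down; prints move numbers, each from the previous target"""
    o=env.get_obs(); w=np.array(o['tcp_rot']); p=np.array(o['ee_pos']); R=Ro.from_quat(w[[1,2,3,0]])
    for x,y,z,a in tg:
        a=np.radians(a); Y=np.array([np.cos(a),np.sin(a),0]); Z=np.array([0,0,-1.]); X=np.cross(Y,Z)
        R2=Ro.from_matrix(np.c_[X,Y,Z]); t=np.array([x,y,z],float)
        print((x,y,z),np.round(R.inv().apply(t-p)/300,3),np.round((R.inv()*R2).as_rotvec(degrees=True)/60,3)); p,R=t,R2
def st():
    o=env.get_obs(); print(round(o['time'],2),np.round(o['ee_pos'],1),np.round(o['force'],1),round(o['gripper_width'],1),o['finger_force'],np.round(o['qpos'],2)); return o
E
python3 - <<'E'
from h import *
plan((330,420,250,40),(480,180,250,8.7),(500,-80,250,8.7),(415,-272,250,8.7))
E
```

```text
(330, 420, 250) [-0.644 -0.422 -0.007] [-0.001  0.     0.551]
(480, 180, 250) [-0.934 -0.131  0.   ] [0.    0.    0.522]
(500, -80, 250) [-0.867 -0.065  0.   ] [0. 0. 0.]
(415, -272, 250) [-0.59  -0.377  0.   ] [0. 0. 0.]
```

{"fn": "send_rows", "kwargs": {"motion": [-0.644,-0.422,-0.007,0,0,0.55,-1,-0.644,-0.422,-0.007,0,0,0.55,-1,-0.644,-0.422,-0.007,0,0,0.55,-1,-0.644,-0.422,-0.007,0,0,0.55,-1,-0.644,-0.422,-0.007,0,0,0.55,-1]}}

```text
time: 0.72
ee_pos: [332.9, 417.4, 250.5]
tcp_rot: [0.0, 0.425, 0.905, -0.0]
force: [-0.8, 0.9, -0.4]
gripper_width: 85.7
finger_force: 0.0
```

{"fn": "send_rows", "kwargs": {"motion": [-0.934,-0.131,0,0,0,0.52,-1,-0.934,-0.131,0,0,0,0.52,-1,-0.934,-0.131,0,0,0,0.52,-1,-0.934,-0.131,0,0,0,0.52,-1,-0.934,-0.131,0,0,0,0.52,-1,-0.934,-0.131,0,0,0,0.52,-1]}}

```text
time: 1.48
ee_pos: [481.2, 179.0, 250.3]
tcp_rot: [0.0, 0.652, 0.758, -0.0]
force: [0.6, 0.2, 0.1]
gripper_width: 85.4
finger_force: 0.0
```

{"fn": "send_rows", "kwargs": {"motion": [-0.867,-0.065,0,0,0,0,-1,-0.867,-0.065,0,0,0,0,-1,-0.867,-0.065,0,0,0,0,-1,-0.867,-0.065,0,0,0,0,-1,-0.867,-0.065,0,0,0,0,-1]}}

```text
time: 2.1
ee_pos: [500.9, -81.9, 250.5]
tcp_rot: [0.0, 0.652, 0.758, -0.0]
force: [0.1, 1.4, 0.5]
gripper_width: 85.7
finger_force: 0.0
```

{"fn": "send_rows", "kwargs": {"motion": [-0.59,-0.377,0,0,0,0,-1,-0.59,-0.377,0,0,0,0,-1,-0.59,-0.377,0,0,0,0,-1,-0.59,-0.377,0,0,0,0,-1,-0.59,-0.377,0,0,0,0,-1,-0.59,-0.377,0,0,0,0,-1]}}

```text
time: 2.85
ee_pos: [417.8, -269.3, 250.1]
tcp_rot: [-0.0, 0.649, 0.761, 0.0]
force: [-0.4, -0.7, -0.5]
gripper_width: 85.5
finger_force: 0.0
```

```bash
python3 - <<'E'
from h import *
st(); snap('wrist','w1'); print(proj('w1',[[415,-272,125],[415,-272,0]]))
E
```

```text
2.85 [ 417.8 -269.3  250.1] [-0.4 -0.7 -0.5] 85.5 0.0 [-0.32  0.03  0.83  1.82 -0.02  1.3   0.67]
[[311.5 242.8]
 [312.6 203.3]]
```

View pics/w1.png

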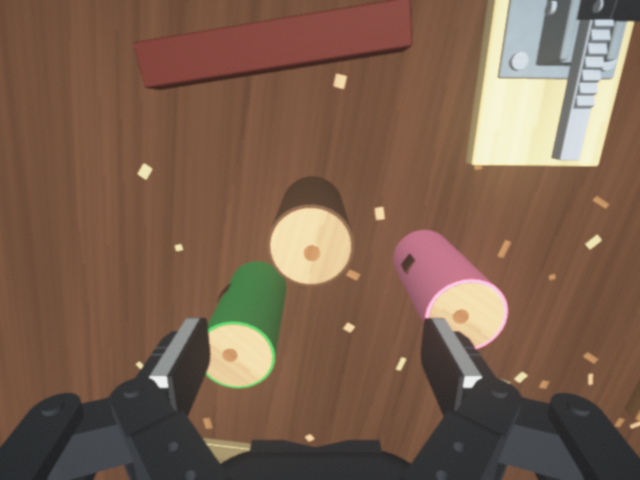

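The picture shows the brown blank (pale top, dark bark) with its top centre at (311,245). Green is at (240,355) and pink at (467,314), both clear of the fingers' path.

```bash
python3 - <<'E'
from h import *
b=atz('w1',(311,245),125); print(b, atz('w1',(270,245),125),atz('w1',(352,245),125))
plan((b[0],b[1],250,8.7),(b[0],b[1],94,8.7))
E
```

```text
[ 414.9 -273.7  125. ] [ 386.1 -278.2  125. ] [ 443.7 -269.1  125. ]
(np.float64(414.9), np.float64(-273.7), 250) [-0.013 -0.012  0.001] [-0.    -0.001  0.006]
(np.float64(414.9), np.float64(-273.7), 94) [0.   0.   0.52] [0. 0. 0.]
```

{"fn": "send_rows", "kwargs": {"motion": [-0.006,0,0.26,0,0,0,-1,-0.006,0,0.4,0,0,0,-1,-0.006,0,0.52,0,0,0,-1,-0.006,0,0.52,0,0,0,-1,-0.006,0,0.52,0,0,0,1,-0.006,0,0.52,0,0,0,1,-0.006,0,0.52,0,0,0,1,-0.006,0,0.52,0,0,0,1,-0.006,0,0.52,0,0,0,1,-0.006,0,0.52,0,0,0,1,-0.006,0,0.52,0,0,0,1], "newtons": 40}}

```text
time: 4.28
ee_pos: [417.8, -273.8, 96.2]
tcp_rot: [0.001, 0.65, 0.76, 0.001]
force: [-2.9, -0.0, 8.1]
gripper_width: 61.4
finger_force: 42.4
```

{"fn": "send_rows", "kwargs": {"motion": [0,0,-0.05,0,0,0,1,0,0,-0.2,0,0,0,1,0,0,-0.35,0,0,0,1,0,0,-0.5,0,0,0,1,0,0,-0.5,0,0,0,1,0,0,-0.5,0,0,0,1,0,0,-0.5,0,0,0,1]}}

```text
time: 5.15
ee_pos: [416.2, -273.0, 243.4]
tcp_rot: [-0.001, 0.65, 0.76, -0.0]
force: [0.6, 0.4, -3.4]
gripper_width: 61.1
finger_force: 45.4
```

```bash
python3 - <<'E'
from h import *
st()
plan((480,-80,250,8.7),(500,139,250,8.7),(560,110,250,8.7))
E
```

```text
5.15 [ 416.2 -273.   243.4] [ 0.6  0.4 -3.4] 61.1 45.38179278373718 [-0.34  0.04  0.87  1.83 -0.03  1.29  0.68]
(480, -80, 250) [ 0.603  0.309 -0.022] [-0.002 -0.001  0.002]
(500, 139, 250) [0.712 0.176 0.   ] [0. 0. 0.]
(560, 110, 250) [-0.126  0.183  0.   ] [0. 0. 0.]
```

{"fn": "send_rows", "kwargs": {"motion": [0.6,0.31,-0.02,0,0,0,1,0.6,0.31,-0.02,0,0,0,1,0.6,0.31,-0.02,0,0,0,1,0.6,0.31,-0.02,0,0,0,1,0.6,0.31,-0.02,0,0,0,1]}}

```text
time: 5.78
ee_pos: [480.8, -80.9, 249.5]
tcp_rot: [-0.0, 0.65, 0.76, -0.001]
force: [-0.7, -1.1, -1.5]
gripper_width: 61.1
finger_force: 43.8
```

{"fn": "send_rows", "kwargs": {"motion": [0.446,0.392,0,0,0,0,1,0.446,0.392,0,0,0,0,1,0.446,0.392,0,0,0,0,1,0.446,0.392,0,0,0,0,1,0.446,0.392,0,0,0,0,1,0.446,0.392,0,0,0,0,1]}}

```text
time: 6.52
ee_pos: [576.4, 66.6, 250.5]
tcp_rot: [0.0, 0.652, 0.758, -0.0]
force: [0.1, -0.3, -3.9]
gripper_width: 61.0
finger_force: 44.9
```

```bash
python3 - <<'E'
from h import *
st(); snap('wrist','w2'); e=np.array([-.151,.9886]);n=np.array([-.9886,-.151]);f=np.array([565.5,139.5])
print(proj('w2',[[*(f+a*e+b*n),78] for a,b in((-2,47),(-2,-47),(43.8,0))]))
E
```

```text
6.53 [576.4  66.6 250.5] [ 0.1 -0.3 -3.9] 61.0 44.948782324790955 [-0.67  0.25  0.57  1.61 -0.14  1.32  0.07]
[[254.7 131.2]
 [377.6 131.1]
 [316.2  65.2]]
```

View pics/w2.png

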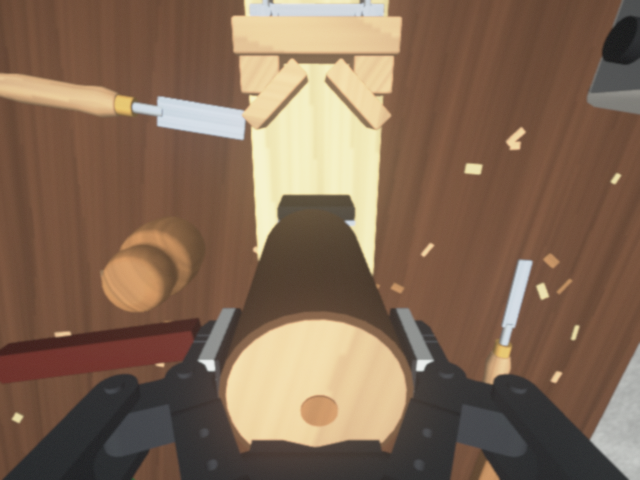

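```bash
python3 - <<'E'
import cv2
a=cv2.imread('pics/w2.png')[10:230,220:420];cv2.imwrite('pics/w2c.png',cv2.resize(a,(545,600),interpolation=cv2.INTER_CUBIC))
E
```

```text
(no output)
```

View pics/w2c.png

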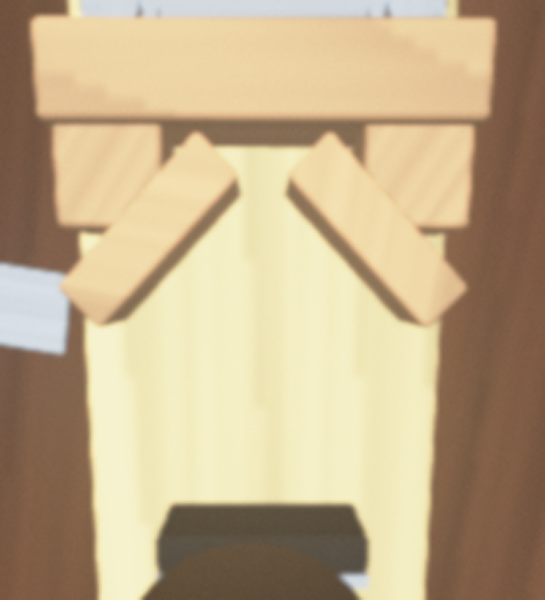

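```bash
python3 - <<'E'
from h import *
W=lambda u,v,z:atz('w2',(220+u/2.725,10+v/2.727),z)[:2]
a,b,c,d=[W(*p,78) for p in((100,325),(239,180),(428,325),(288,182))]
d1=(b-a)/np.linalg.norm(b-a);d2=(d-c)/np.linalg.norm(d-c)
s=np.linalg.solve(np.c_[d1,-d2],c-a);ap=a+s[0]*d1
ex=d1+d2;ex/=np.linalg.norm(ex);print(a,c,'sep',np.linalg.norm(a-c),'angle',np.degrees(np.arccos(d1@d2)),'apex',ap,'ex yaw',np.arctan2(ex[1],ex[0]))
e=np.array([-.151,.9886])
print('fence',ap-43.84*e, 'from tips',(a+c)/2, 'outer tips',W(62,288,78),W(467,288,78))
print('jaw',W(172,505,81),W(357,505,81))
for z in(18,):
  print('board edges',[W(*p,z) for p in((92,400),(437,350))])
E
```

```text
[520.7 132.1] [611.5 145.9] sep 91.84269159818865 angle 93.58678921932844 apex [559.16537392 181.57203212] ex yaw 1.7266141154635108
fence [565.78521392 138.23180812] from tips [566.1 139. ] outer tips [509.3 140.3] [620.2 157.2]
jaw [547.1  85.1] [600.8  93.3]
board edges [array([511.9, 103.6]), array([626. , 137.7])]
```

```bash
python3 - <<'E'
from h import *
st();plan((566.7,134,250,8.7),(566.7,134,130,8.7))
E
```

```text
6.58 [576.4  67.1 250.7] [ 0.3  0.2 -2.6] 61.5 44.9491149187088 [-0.67  0.25  0.57  1.61 -0.14  1.32  0.07]
(566.7, 134, 250) [0.225 0.002 0.002] [ 0. -0. -0.]
(566.7, 134, 130) [0.  0.  0.4] [0. 0. 0.]
```

{"fn": "send_rows", "kwargs": {"motion": [0.225,0.002,0,0,0,0,1,0.225,0.002,0,0,0,0,1,0.225,0.002,0,0,0,0,1,0.225,0.002,0,0,0,0,1,0.225,0.002,0,0,0,0,1,0.225,0.002,0,0,0,0,1]}}

```text
time: 7.32
ee_pos: [567.0, 135.2, 250.4]
tcp_rot: [0.0, 0.651, 0.759, 0.0]
force: [-0.4, 0.2, -3.2]
gripper_width: 61.4
finger_force: 45.0
```

```bash
python3 - <<'E'
from h import *
st();plan((566.7,134,130,8.7))
E
```

```text
7.33 [567.  135.2 250.4] [-0.4  0.2 -3.2] 61.4 44.98477578163147 [-0.75  0.25  0.53  1.6  -0.13  1.33 -0.05]
(566.7, 134, 130) [-0.004 -0.001  0.401] [ 0.    -0.     0.002]
```

Descending to TCP z about 119, just above the board.

{"fn": "send_rows", "kwargs": {"motion": [-0.004,-0.001,0.15,0,0,0,1,-0.004,-0.001,0.3,0,0,0,1,-0.004,-0.001,0.4,0,0,0,1,-0.004,-0.001,0.435,0,0,0,1,-0.004,-0.001,0.435,0,0,0,1,-0.004,-0.001,0.435,0,0,0,1]}}

```text
time: 8.07
ee_pos: [567.6, 134.8, 121.4]
tcp_rot: [0.0, 0.65, 0.76, 0.001]
force: [-0.5, 0.1, -2.4]
gripper_width: 61.1
finger_force: 45.1
```

{"fn": "send_rows", "kwargs": {"motion": [0,0,0.008,0,0,0,1,0,0,0.012,0,0,0,1,0,0,0.012,0,0,0,1,0,0,0.012,0,0,0,1]}}

```text
time: 8.57
ee_pos: [566.7, 134.7, 116.4]
tcp_rot: [-0.0, 0.65, 0.76, 0.0]
force: [0.3, 0.7, -3.5]
gripper_width: 61.1
finger_force: 45.1
```

{"fn": "send_rows", "kwargs": {"motion": [0,0,0.004,0,0,0,1,0,0,0.007,0,0,0,1,0,0,0.007,0,0,0,1]}}

```text
time: 8.95
ee_pos: [566.7, 134.7, 114.4]
tcp_rot: [-0.0, 0.65, 0.76, 0.0]
force: [-2.1, -0.4, 1.7]
gripper_width: 61.2
finger_force: 45.4
```

Landed (force +1.7 N). Now a slide into the V until both faces push back.

{"fn": "send_rows", "kwargs": {"motion": [0.006,0,0,0,0,0,1,0.012,0,0,0,0,0,1,0.015,0,0,0,0,0,1,0.015,0,0,0,0,0,1]}}

```text
time: 9.45
ee_pos: [566.3, 138.8, 114.4]
tcp_rot: [0.0, 0.651, 0.759, 0.0]
force: [-1.4, -4.0, 5.0]
gripper_width: 61.3
finger_force: 45.4
```

{"fn": "send_rows", "kwargs": {"motion": [0.004,0,0,0,0,0,1,0.007,0,0,0,0,0,1,0.007,0,0,0,0,0,1]}}

```text
time: 9.82
ee_pos: [565.8, 141.2, 114.4]
tcp_rot: [0.0, 0.65, 0.76, 0.0]
force: [-1.9, -2.4, 4.6]
gripper_width: 61.0
finger_force: 44.3
```

{"fn": "send_rows", "kwargs": {"motion": [0.004,0,0,0,0,0,1,0.007,0,0,0,0,0,1,0.007,0,0,0,0,0,1]}}

```text
time: 10.2
ee_pos: [565.8, 141.5, 114.4]
tcp_rot: [0.001, 0.651, 0.759, -0.0]
force: [-0.7, -9.2, 6.2]
gripper_width: 60.9
finger_force: 44.5
```

{"fn": "send_rows", "kwargs": {"motion": [0,0,0,0,0,0,0.2,0,0,0,0,0,0,-0.4,0,0,0,0,0,0,-1,0,0,0,0,0,0,-1,0,0,0,0,0,0,-1,0,0,0,0,0,0,-1]}}

```text
time: 10.95
ee_pos: [565.3, 143.5, 114.1]
tcp_rot: [-0.0, 0.65, 0.76, 0.0]
force: [0.0, -0.6, 0.3]
gripper_width: 85.0
finger_force: 0.0
```

{"fn": "send_rows", "kwargs": {"motion": [0,0,-0.1,0,0,0,-1,0,0,-0.3,0,0,0,-1,-0.1,0,-0.4,0,0,0,-1,-0.3,0,-0.4,0,0,0,0,-0.3,0,-0.4,0,0,0,1,-0.3,0,-0.4,0,0,0,1]}}

```text
time: 11.7
ee_pos: [579.1, 54.7, 234.0]
tcp_rot: [-0.0, 0.651, 0.759, 0.0]
force: [0.0, 1.3, -0.4]
gripper_width: 32.4
finger_force: 0.0
```

```bash
python3 - <<'E'
from h import *
st(); snap('wrist','w3'); print(proj('w3',[565.8,140,143]))
plan((602.8,-99.4,260,8.7))
E
```

```text
11.7 [579.1  54.7 234. ] [ 0.   1.3 -0.4] 32.4 0.0 [-0.65  0.26  0.57  1.63 -0.15  1.29  0.1 ]
[[316.2 109.9]]
(602.8, -99.4, 260) [-0.523 -0.002 -0.088] [-0.    -0.001  0.004]
```

View pics/w3.png

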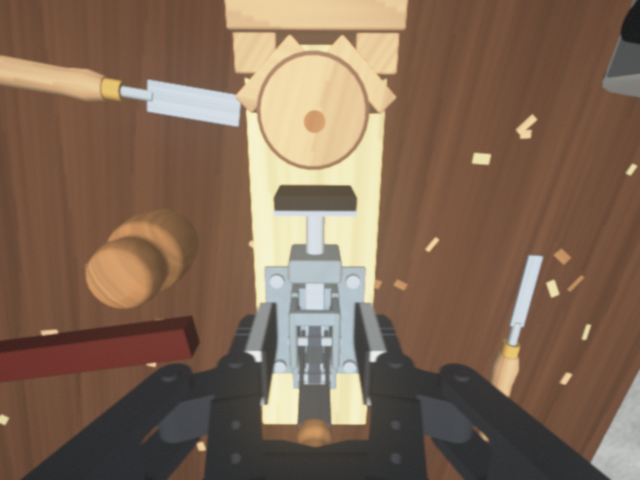

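The blank's top circle is centred at (313,110) and sits symmetrically in the V, touching both faces. The jaw's front edge is at (315,187) and the lever grip at (314,435). Next, the closed fingers go behind the lever.

```bash
python3 - <<'E'
from h import *
plan((609.2,-147.3,262,8.7),(609.2,-147.3,187,8.7))
E
```

```text
(609.2, -147.3, 262) [-0.684 -0.006 -0.094] [-0.    -0.001  0.004]
(609.2, -147.3, 187) [0.   0.   0.25] [0. 0. 0.]
```

{"fn": "send_rows", "kwargs": {"motion": [-0.05,-0.006,-0.094,0,0,0,1,-0.2,-0.006,-0.094,0,0,0,1,-0.4,-0.006,-0.094,0,0,0,1,-0.6,-0.006,-0.094,0,0,0,1,-0.684,-0.006,-0.094,0,0,0,1,-0.684,-0.006,-0.094,0,0,0,1,-0.684,-0.006,-0.094,0,0,0,1]}}

```text
time: 12.62
ee_pos: [609.4, -146.4, 261.9]
tcp_rot: [-0.001, 0.649, 0.76, 0.0]
force: [-0.0, 0.4, -0.1]
gripper_width: 0.8
finger_force: 0.0
```

{"fn": "send_rows", "kwargs": {"motion": [0,0,0.15,0,0,0,1,0,0,0.25,0,0,0,1,0,0,0.25,0,0,0,1,0,0,0.25,0,0,0,1,0,0,0.25,0,0,0,1]}}

```text
time: 13.25
ee_pos: [609.9, -148.5, 189.0]
tcp_rot: [0.001, 0.65, 0.76, 0.001]
force: [-0.9, 0.3, 0.5]
gripper_width: -0.0
finger_force: 0.0
```

{"fn": "send_rows", "kwargs": {"motion": [0.02,0,0,0,0,0,1,0.04,0,0,0,0,0,1,0.06,0,0,0,0,0,1,0.08,0,0,0,0,0,1,0.08,0,0,0,0,0,1]}}

```text
time: 13.88
ee_pos: [605.5, -124.9, 187.7]
tcp_rot: [0.0, 0.65, 0.76, 0.0]
force: [0.7, -2.6, 1.7]
gripper_width: -0.2
finger_force: 1.4
```

{"fn": "send_rows", "kwargs": {"motion": [0.03,0,0,0,0,0,1,0.06,0,0,0,0,0,1,0.09,0,0,0,0,0,1,0.12,0,0,0,0,0,1,0.12,0,0,0,0,0,1]}}

```text
time: 14.5
ee_pos: [599.9, -88.5, 187.6]
tcp_rot: [0.0, 0.65, 0.76, 0.0]
force: [1.2, -3.9, 3.1]
gripper_width: -0.1
finger_force: 2.0
```

{"fn": "send_rows", "kwargs": {"motion": [0.01,0,0,0,0,0,1,0.02,0,0,0,0,0,1,0.02,0,0,0,0,0,1]}}

```text
time: 14.88
ee_pos: [599.1, -83.9, 187.5]
tcp_rot: [0.0, 0.651, 0.759, 0.0]
force: [1.8, -5.0, 3.4]
gripper_width: 0.1
finger_force: 2.7
```

{"fn": "send_rows", "kwargs": {"motion": [0.01,0,0,0,0,0,1,0.01,0,0,0,0,0,1]}}

```text
time: 15.12
ee_pos: [598.8, -82.1, 187.6]
tcp_rot: [0.001, 0.651, 0.759, -0.0]
force: [3.5, -7.4, 1.8]
gripper_width: -0.1
finger_force: 4.2
```

{"fn": "send_rows", "kwargs": {"motion": [0.01,0,0,0,0,0,1,0.01,0,0,0,0,0,1]}}

```text
time: 15.38
ee_pos: [598.6, -81.8, 187.8]
tcp_rot: [0.003, 0.652, 0.758, -0.001]
force: [7.0, -15.2, -1.1]
gripper_width: 0.3
finger_force: 8.0
```

Lever stop found at y ≈ -82 (force rises to 15 N with no motion). Next swing: retreat, then advance to just short of the stop and read the force.

{"fn": "send_rows", "kwargs": {"motion": [-0.1,0,0,0,0,0,1,-0.19,0,0,0,0,0,1,-0.19,0,0,0,0,0,1,-0.19,0,0,0,0,0,1,-0.13,0,0,0,0,0,1,-0.07,0,0,0,0,0,1,-0.03,0,0,0,0,0,1,-0.03,0,0,0,0,0,1]}}

```text
time: 16.38
ee_pos: [599.5, -84.5, 187.7]
tcp_rot: [0.0, 0.649, 0.76, 0.001]
force: [1.4, -3.5, 2.4]
gripper_width: 0.2
finger_force: 1.9
```

{"fn": "send_rows", "kwargs": {"motion": [0.02,0,0,0,0,0,1,0.03,0,0,0,0,0,1,0.03,0,0,0,0,0,1]}}

```text
time: 16.75
ee_pos: [598.8, -81.7, 187.9]
tcp_rot: [0.003, 0.652, 0.758, -0.001]
force: [7.1, -14.2, -0.1]
gripper_width: 0.0
finger_force: 7.9
```

{"fn": "send_rows", "kwargs": {"motion": [-0.1,0,0,0,0,0,1,-0.19,0,0,0,0,0,1,-0.19,0,0,0,0,0,1,-0.19,0,0,0,0,0,1,-0.13,0,0,0,0,0,1,-0.07,0,0,0,0,0,1,-0.03,0,0,0,0,0,1,-0.03,0,0,0,0,0,1]}}

```text
time: 17.75
ee_pos: [599.6, -84.5, 187.7]
tcp_rot: [0.0, 0.649, 0.76, 0.001]
force: [1.1, -3.9, 3.1]
gripper_width: -0.1
finger_force: 1.9
```

```bash
python3 - <<'E'
from h import *
st(); snap('scene','s4'); a=cv2.imread('pics/s4.png')[200:320,210:400];cv2.imwrite('pics/s4c.png',cv2.resize(a,None,fx=4,fy=4,interpolation=cv2.INTER_CUBIC))
E
```

```text
17.75 [599.6 -84.5 187.7] [ 1.1 -3.9  3.1] -0.1 1.853282656520605 [-0.44  0.37  0.64  1.63 -0.23  1.22  0.4 ]
```

View pics/s4c.png

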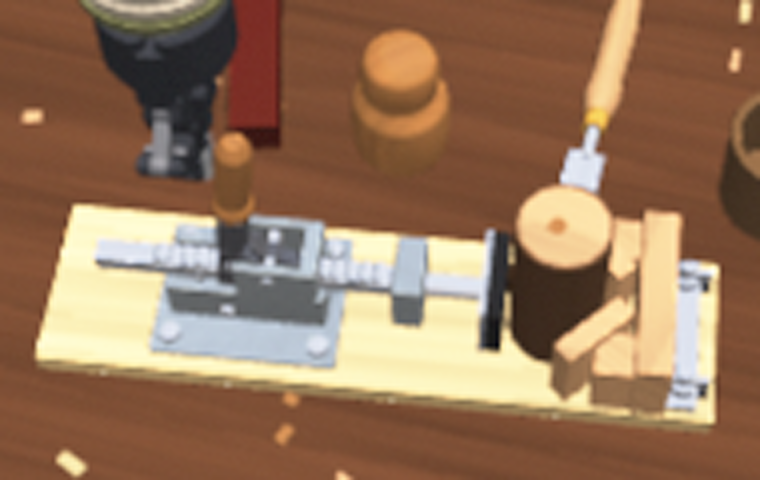

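The lever works: the bar's tail is at px (97,250), about three teeth forward, and the jaw face at x≈508 is just short of the blank's edge at 513. The blank stands upright in the V. I'll finish this third swing and go on.

{"fn": "send_rows", "kwargs": {"motion": [0.02,0,0,0,0,0,1,0.03,0,0,0,0,0,1,0.03,0,0,0,0,0,1]}}

```text
time: 18.18
ee_pos: [598.7, -81.8, 187.8]
tcp_rot: [0.003, 0.652, 0.758, -0.001]
force: [6.4, -14.5, -0.2]
gripper_width: -0.1
finger_force: 7.6
```

{"fn": "send_rows", "kwargs": {"motion": [-0.1,0,0,0,0,0,1,-0.19,0,0,0,0,0,1,-0.19,0,0,0,0,0,1,-0.19,0,0,0,0,0,1,-0.13,0,0,0,0,0,1,-0.07,0,0,0,0,0,1,-0.03,0,0,0,0,0,1,-0.03,0,0,0,0,0,1]}}

```text
time: 19.18
ee_pos: [599.6, -84.8, 188.2]
tcp_rot: [0.001, 0.65, 0.76, 0.0]
force: [0.9, -5.6, 3.4]
gripper_width: 0.2
finger_force: 3.3
```

{"fn": "send_rows", "kwargs": {"motion": [0.02,0,0,0,0,0,1,0.03,0,0,0,0,0,1,0.03,0,0,0,0,0,1]}}

```text
time: 19.55
ee_pos: [598.8, -81.6, 188.5]
tcp_rot: [0.004, 0.652, 0.759, -0.001]
force: [7.2, -20.6, -0.5]
gripper_width: -0.4
finger_force: 10.3
```

Stiffness just began (5.6 N against 3.7 N free, so the jaw presses about 8 N). Fifth swing:

{"fn": "send_rows", "kwargs": {"motion": [-0.1,0,0,0,0,0,1,-0.19,0,0,0,0,0,1,-0.19,0,0,0,0,0,1,-0.19,0,0,0,0,0,1,-0.13,0,0,0,0,0,1,-0.07,0,0,0,0,0,1,-0.03,0,0,0,0,0,1,-0.03,0,0,0,0,0,1]}}

```text
time: 20.55
ee_pos: [600.1, -87.1, 189.1]
tcp_rot: [0.002, 0.65, 0.76, -0.0]
force: [2.8, -11.6, 6.7]
gripper_width: 0.2
finger_force: 5.6
```

{"fn": "send_rows", "kwargs": {"motion": [0.01,0,0,0,0,0,1,0.01,0,0,0,0,0,1]}}

```text
time: 20.8
ee_pos: [599.8, -85.5, 189.1]
tcp_rot: [0.003, 0.651, 0.759, -0.0]
force: [3.1, -12.4, 5.7]
gripper_width: 0.1
finger_force: 6.7
```

{"fn": "send_rows", "kwargs": {"motion": [0.015,0,0,0,0,0,1,0.025,0,0,0,0,0,1,0.025,0,0,0,0,0,1]}}

```text
time: 21.18
ee_pos: [599.1, -81.4, 189.3]
tcp_rot: [0.005, 0.652, 0.758, -0.001]
force: [6.5, -22.0, 3.4]
gripper_width: -0.2
finger_force: 11.6
```

The lever is now clearly stiff (12.4 N before the stop, so the jaw presses about 27–35 N), and the stop was reached. I'll retreat and let the lever return.

{"fn": "send_rows", "kwargs": {"motion": [-0.1,0,0,0,0,0,1,-0.2,0,0,0,0,0,1,-0.35,0,0,0,0,0,1,-0.35,0,-0.1,0,0,0,1,-0.35,0,-0.3,0,0,0,1,-0.35,0,-0.3,0,0,0,1,-0.35,0,-0.3,0,0,0,1]}}

```text
time: 22.05
ee_pos: [614.1, -177.9, 277.0]
tcp_rot: [-0.0, 0.65, 0.76, 0.0]
force: [-0.3, 0.7, -0.6]
gripper_width: -0.3
finger_force: 0.0
```

```bash
python3 - <<'E'
from h import *
st(); snap('scene','s5'); a=cv2.imread('pics/s5.png')[200:320,210:400];cv2.imwrite('pics/s5c.png',cv2.resize(a,None,fx=4,fy=4,interpolation=cv2.INTER_CUBIC))
E
```

```text
22.05 [ 614.1 -177.9  277. ] [-0.3  0.7 -0.6] -0.3 0.0 [-0.29  0.4   0.69  1.41 -0.26  1.42  0.55]
```

View pics/s5c.png

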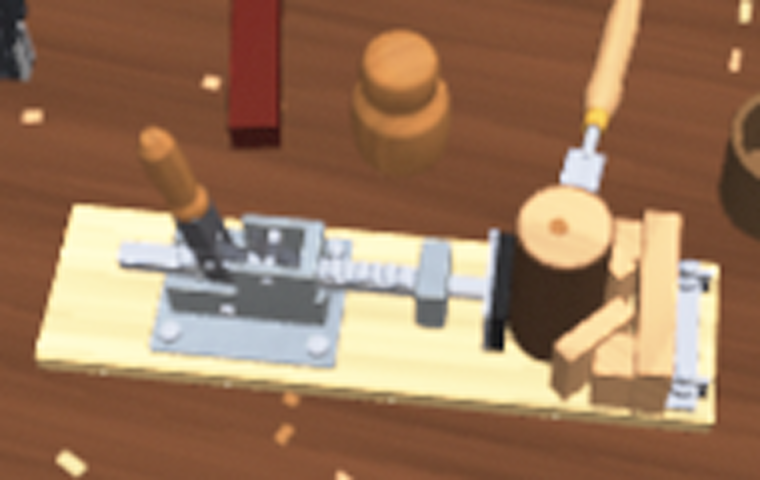

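The lever is back at rest with its grip at (157,140). The blank is upright in the V and the jaw lies against it. The spring is compressed by about 14 mm, which is about 29 N and agrees with the felt force.

```bash
python3 -c "
from cell import env
print(env.sign_off())"
```

```text
the job is handed in; nothing more can be done
None
```

The blank stands upright in the V of the fence, let go, and five swings to the stop clamped it at an estimated 29 N (27–35 N by feel). The lever is back at rest, the nearby things look undisturbed in the last picture, and the job was handed in at about 22 s; no verdict was returned.

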